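# Pry open the vial case and hold the tall vial up on its side

## Task

Pry the lid of the closed vial case up with the palette knife, its blade pushed into the slot at the front under the lid, swing the lid over until it stands open, upright or beyond, and lay the knife down on the bench. Then draw the tall vial straight up out of its well, turn it from upright onto its side and finish while still holding it there, steady and well up in the air (over 15 cm above the bench) for the colour check. Leave the two short vials in their wells, the lid open and the other things on the bench where they are.

Things in the scene. Friction and masses are not known exactly. Their poses are not given: they have to be found in the camera images.
- vial_case: dark grey plastic vial case, fixed; 80 mm deep (its x), 176 mm wide (its y), base 42 mm high, 68 mm with closed lid, walls 4 mm; origin under the base's centre, x axis from the front (pry slot) to the hinge at the back. White insert, from x = -22 mm to the back, top 32 mm above the bench, with three wells at x = -4 mm, y = -50, 0, +50 mm, 19 mm wide, floor 8 mm above the bench
- pry_slot (a point): centre of the pry slot in the case's front wall, on the outside face, 37 mm above the bench. The slot is 50 mm wide, 10 mm high (32 to 42 mm above the bench), open into the case; its top is the lower edge of the lid's front skirt. A vial in the middle well begins 27 mm behind the outside face
- case_lid (a joint): angle of the lid in rad: 0 closed, 1.57 upright, stop at 1.9. A stiff friction hinge: the lid weighs 70 g, stays where it is left and needs about 1 N of lift at its front edge
- case_hinge (a point): middle of the hinge line, at the top of the back wall of the case (40 mm behind the case's centre, 42 mm above the bench); the hinge line runs along the case's y axis
- lid_edge (a point): middle of the lower front edge of the lid, 80 mm from the hinge line; it moves with the lid. The lid is a dark grey frame with a clear window: skirt 4 mm thick and 26 mm deep, top 4 mm thick
- palette_knife: palette knife, 181 mm long, about 60 g, lying flat on its handle; origin under the middle of the handle, x axis from handle to tip, z up. Dark wooden handle 18 mm wide, 14 mm high, from x = -45 to +47 mm; then brass ferrule and steel blade 16 mm wide, 2 mm thick, 7 mm above the underside, round tip at x = +136 mm. Centre of mass about x = +20 mm
- knife_tip (a point): tip of the blade, 136 mm ahead of the knife's origin, 7 mm above its underside
- tall_vial: the tall glass vial with black screw cap: 53 mm tall, cap 18 mm in diameter (upper 13 mm), glass 16 mm, 18 g; origin at the centre of its bottom, z axis towards the cap. Stands loosely in one of the wells, bottom 8 mm and top 61 mm above the bench
- short_vial_a: a short vial with the same cap, 17 mm in diameter, 39 mm tall, its top 47 mm above the bench; origin at its bottom. Stays in its well
- short_vial_b: the other short vial, alike; stays in its well
- pill_tin: round white tin, 47 mm wide, 21 mm high; bystander, origin at the underside
- swab_jar: glass pot of cotton swabs, 62 mm wide, 89 mm high; bystander, origin at the underside
Mind the look-alikes: they are no part of the job. Leave any green look-alike of the palette_knife alone.

How it is judged:
By the outcome, as a careful person would: the job done as asked, in the order asked, and still so for the second after the job is handed in, while the arm keeps its last pose, push and grip.
It also fails if it takes over 64 s, if anything falls off the work surface, if the arm or the gripper's body presses on something with over 40 N, if the wrist force passes 120 N, or if a joint passes its speed limit or range.

## Robot

A 6-joint arm with a two-finger parallel gripper is mounted at the origin on a cart in front of the work surface, level with it; the furniture and walls round the work are solid. World frame = base frame: x ahead of the robot, y to its left, z up, the work surface at z = 0. Lengths are in m, angles in rad, forces in N, time in s.
With the tool pointing down it reaches from about 0.3 to 0.775 m from the base axis. Payload 14.6 kg.
Tool frame: the origin (TCP) lies midway between the tips of the shut fingers; the grasp point (between the pads) lies 19 mm behind it; z points along the fingers, y is the line along which they close (so a half turn about z gives the same grasp; the last joint's range is limited). The gripper opens to 85 mm and grips with 20 to 120 N. Pads are 22 mm wide; open, the fingers measure 114 mm over their backs; the gripper's body (76 mm by 85 mm) begins 54 mm behind the grasp point. The pads swing forward as they close: fully open they stand 13 mm farther back than shut.
Start: joints at [-1.189, 0.3, 1.521, -0, 1.321, -0.067], TCP at [0.239, -0.496, 0.231] pointing down, gripper open.
Joint ranges: [-3.03, 3.03], [-0.79, 2.21], [0.23, 2.52], [-1.04, 4.18], [0, 3.07], [-2.55, 2.55]. Speed limits (rad/s): [2.22, 2.22, 2.57, 3.14, 3.14, 3.14].

## Interface

Orientations are given as a unit quaternion [x, y, z, w].
In Python, from rig import get_obs, grab_frame, camera_info, sign_off, regions_of, pinpoint gives the robot as it stands.
- The arm moves only by the tool jog_arm, never from a script. Its arguments are lists of equal length, an entry for each row: "offset": the shift along the tool's x, y, z in units of 30 mm (1.0 is 30 mm), a list of three; "angular": the turn, a rotation vector about the tool's x, y, z in units of 5 degrees (1.0 is 5 degrees), a list of three; "jaw": the opening, from 0 (shut) to 1 (fully open). A call has 1 to 8 rows; each row shifts and turns the commanded pose from where the row before left it, along the tool's axes as they then stand; what a row does not reach is not made up. A row lasts 1/12 s, in which the tool goes at most 41.7 mm and 7.16 degrees, less where a joint would pass 70% of its speed; a pose out of reach is approached as far as the arm can. A call is refused whole if a number of a shift passes 1 or a number of a turn 1, either way. A call with a gripper value outside its range is refused whole. The fingers move at their own pace and stop on an object; "squeeze" is the grip in N (left out, the last holds). Time passes only in rows, so rows that do not move let the fingers close. It gives the time, the measured TCP pose, the force, the opening and the grip force at its end, in the units of the state.
- get_obs(): the state, without advancing time (a new reading comes with each control period).
- grab_frame(name): name is "scene" or "top" or "wrist"; returns the picture (400x640x3 uint8, red, green, blue); there is no depth.
- camera_info(name): a dict with "fx", "fy", "cx", "cy" (pixels), "R" (3x3) and "t" (3): a world point X has camera coordinates R X + t; the wrist camera has in their place "hand_eye" (4x4, takes a point from camera to tool coordinates, whose origin is the TCP and whose axes are the flange's). Camera axes: x right, y down, z forward; pixel columns grow to the right and rows downward; lengths in m; the calibration is good to about 2 mm. A picture is of the moment at which its call begins: read the wrist's pose just before it. camera_info takes no time and is no camera call.
- sign_off(): hands the job in; it is judged then, once.
Trained networks look in the newest picture that a camera, given by its name, has taken for a name from the list of things; names that differ only in an ending like _2 or _b are one class to them, and where a whole thing is asked for, a point or a joint stands for the part that bears it (a point fixed in the world has none). Each returns a list of dicts, best first, with "confidence" (0 to 1); they miss things now and then, are a little off and sometimes report something else, mostly with a low value. They report only what shows in the picture. A call takes as long as a camera call. They do not tell look-alikes from the thing itself.
- regions_of(camera, label): "mask" (400x640 bool, what is visible of it) and "bbox" ([left, top, width, height] in pixels, round what is visible of it).
- pinpoint(camera, label): "centre" ([row, column] in pixels: a listed point, or the origin of a listed thing).
The state is a dict: "time": time; "joint_positions": joint angles; "dq": joint speeds; "joint_torque": joint torques, N m; "tool_pos": TCP position; "ee_rot": TCP orientation; "wrist_force": force on the tool from outside, world axes, zero at the start; "ft_torque": the same for the moment, N m; "width": finger opening in m; "finger_force": force on a finger pad.
Only numpy, scipy, OpenCV 4.12 (cv2) and the standard library are available. Lean on these libraries where they do the work, as an engineer would, in place of code of your own. Each camera call takes 0.05 s, during which the arm holds its last target. There are 200 camera calls.

## Working session

There is one attempt and no reset: what is moved stays moved. The work goes in short steps, Python scripts to look and compute and a tool call to move; the robot and the scene stay as the last step left them, time stands still between calls to the robot, and variables do not carry over. Pictures are saved under pics/ and viewed, at most 10 in all, crops included, and the job is handed in when it is done.

Besides the shell and the picture viewer there is one more tool, called after "Emit:" as name(argument=value, ...) on one line, values as JSON. jog_arm: Moves the arm, as the interface text tells. Its arguments: {"type":"object","properties":{"offset":{"type":"array","items":{"type":"array","items":{"type":"number"}}},"angular":{"type":"array","items":{"type":"array","items":{"type":"number"}}},"jaw":{"type":"array","items":{"type":"number"}},"squeeze":{"type":"number"}},"required":["offset","angular","jaw"]}

```bash
ls; mkdir -p pics
python3 - <<'E'
from rig import *
import cv2,numpy as np
o=get_obs();print({k:np.round(v,3).tolist() for k,v in o.items()})
for n in("top","scene"):
    f=grab_frame(n);cv2.imwrite(f"pics/{n}0.png",f[:,:,::-1])
    c=camera_info(n);print(n,{k:np.round(v,3).tolist() for k,v in c.items()})
    for l in("vial_case","pry_slot","case_hinge","lid_edge","palette_knife","knife_tip","tall_vial","short_vial_a","pill_tin","swab_jar"):
        print(n,l,[(round(d["confidence"],2),np.round(d["centre"],1).tolist()) for d in pinpoint(n,l)[:3]])
print(camera_info("wrist"))
E
```

```text
pics
{'time': 0.0, 'joint_positions': [-1.189, 0.3, 1.522, -0.0, 1.321, -0.067], 'dq': [0.001, 0.001, -0.001, -0.0, -0.001, -0.001], 'joint_torque': [0.002, -54.35, -36.179, -0.0, 0.004, -0.0], 'tool_pos': [0.239, -0.495, 0.231], 'ee_rot': [0.975, 0.223, -0.0, -0.001], 'wrist_force': [0.0, -0.034, -0.479], 'ft_torque': [-0.006, 0.018, 0.042], 'finger_force': 0.0, 'width': 0.085}
top {'fx': 400.523, 'fy': 400.523, 'cx': 322.377, 'cy': 201.106, 'R': [[0.012, -1.0, 0.003], [-0.998, -0.012, -0.058], [0.058, -0.002, -0.998]], 't': [-0.099, 0.531, 1.234]}
top vial_case [(0.95, [171.9, 250.0])]
top pry_slot []
top case_hinge [(0.74, [158.7, 248.9]), (0.32, [170.8, 249.8])]
top lid_edge [(0.96, [180.1, 243.3]), (0.71, [165.4, 330.6]), (0.33, [185.6, 245.2])]
top palette_knife [(0.81, [234.4, 350.3]), (0.73, [262.2, 458.8])]
top knife_tip [(0.63, [214.7, 458.3]), (0.53, [203.0, 328.1])]
top tall_vial []
top short_vial_a []
top pill_tin [(0.58, [165.6, 331.9])]
top swab_jar [(0.55, [154.3, 199.8])]
scene {'fx': 425.094, 'fy': 425.094, 'cx': 323.034, 'cy': 203.693, 'R': [[-0.483, -0.875, 0.02],
[... 273 characters left out ...]
4.4, 448.4]), (0.54, [220.1, 246.5])]
scene knife_tip [(0.74, [179.0, 425.6]), (0.46, [200.1, 244.3])]
scene tall_vial [(0.33, [199.9, 241.9])]
scene short_vial_a []
scene pill_tin [(0.53, [190.0, 314.5])]
scene swab_jar [(0.82, [225.2, 190.5])]
{'fx': 291.9442468647147, 'fy': 291.9442468647147, 'cx': 325.9346276644561, 'cy': 196.7446761153218, 'hand_eye': array([[ 1.05090510e-03, -9.54707491e-01, -2.97544118e-01,
         7.67986650e-02],
       [ 9.99999249e-01,  1.19091186e-03, -2.89261843e-04,
        -5.08074454e-04],
       [ 6.30509266e-04, -2.97543590e-01,  9.54708026e-01,
        -1.42021650e-01],
       [ 0.00000000e+00,  0.00000000e+00,  0.00000000e+00,
         1.00000000e+00]])}
```

Run:
```python
import cv2
a=cv2.imread("pics/top0.png")[110:310,160:500];b=cv2.imread("pics/scene0.png")[120:320,150:490]
import numpy as np
cv2.imwrite("pics/c0.png",cv2.resize(np.vstack([a,b]),None,fx=1.5,fy=1.5,interpolation=cv2.INTER_CUBIC))
cv2.imwrite("pics/t1.png",cv2.resize(a,(790,465),interpolation=cv2.INTER_CUBIC))
```

```text
(no output)
```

View pics/t1.png

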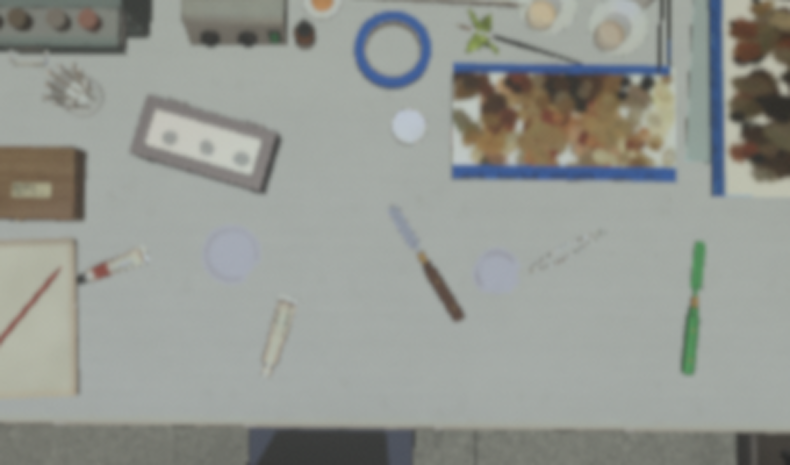

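View pics/scene0.png

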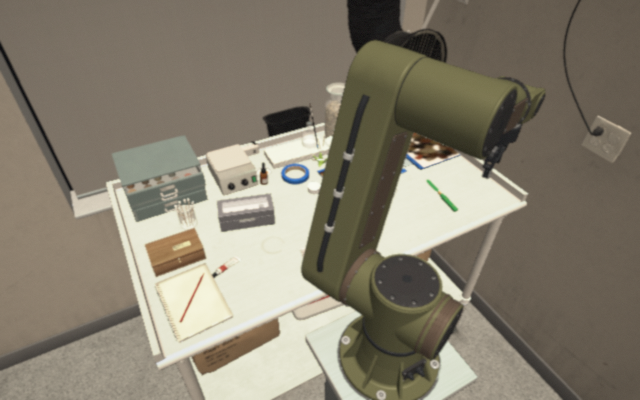

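The top view crop shows the brown-handled knife at about (row 234, col 350) with its tip up-left at (203, 328), and the green look-alike far right. The case, at about (172, 250), has its front facing the robot, and the tin is at (165, 332). The scene view confirms the slot at (221, 247).

```bash
cat > h.py <<'E'
import numpy as np,cv2
from scipy.spatial.transform import Rotation as Ro
from rig import *
def cam(n,o=None):
    c=camera_info(n)
    if n!="wrist": return c,c["R"],c["t"]
    o=o or get_obs();T=np.eye(4);T[:3,:3]=Ro.from_quat(o["ee_rot"]).as_matrix();T[:3,3]=o["tool_pos"]
    W=np.linalg.inv(T@c["hand_eye"]);return c,W[:3,:3],W[:3,3]
def at(n,rc,z,o=None):
    "world point of pixel [row,col] at height z"
    c,R,t=cam(n,o);d=R.T@[(rc[1]-c["cx"])/c["fx"],(rc[0]-c["cy"])/c["fy"],1];C=-R.T@t
    return C+d*(z-C[2])/d[2]
def px(n,X,o=None):
    c,R,t=cam(n,o);p=R@np.asarray(X)+t;return np.array([c["fy"]*p[1]/p[2]+c["cy"],c["fx"]*p[0]/p[2]+c["cx"]])
def down(yaw,pitch=0):
    "tool pointing down, tool x at yaw (deg); pitch>0 leans fingers away from tool x"
    return Ro.from_euler("z",yaw,degrees=True)*Ro.from_euler("x",180,degrees=True)*Ro.from_euler("y",-pitch,degrees=True)
def go(p,R,p0=None,R0=None):
    "shift in tool axes in units, rotvec in units, from pose 0 (default now)"
    o=get_obs();p0=o["tool_pos"] if p0 is None else p0;R0=Ro.from_quat(o["ee_rot"]) if R0 is None else R0
    return np.round(R0.inv().apply(np.asarray(p)-p0)/.03,2),np.round((R0.inv()*R).as_rotvec(degrees=True)/5,2)
def shot(n,f):
    o=get_obs();im=grab_frame(n);cv2.imwrite(f"pics/{f}.png",im[:,:,::-1]);return o,im
E
python3 - <<'E'
from h import *
print("case",at("top",[171.9,250],.034),"edge",at("top",[180.1,243.3],.042),"hinge",at("top",[158.7,248.9],.042))
print("slot scene",at("scene",[220.9,246.6],.037),"hinge scene",at("scene",[202.6,245.5],.042))
k=at("top",[234.4,350.3],.0);t=at("top",[203,328.1],.007);print("knife",k,t,np.linalg.norm(t-k),np.degrees(np.arctan2(*(t-k)[1::-1])))
print("tin",at("top",[165.6,331.9],0),"jar",at("top",[154.3,199.8],0))
f=grab_frame("top")
for l in("vial_case","palette_knife"):
    for r in regions_of("top",l)[:2]:
        m=r["mask"];print(l,round(r["confidence"],2),r["bbox"],cv2.minAreaRect(np.argwhere(m)[:,::-1].astype(np.float32)))
        if l=="palette_knife":
            P=np.array([at("top",q,.007)[:2] for q in np.argwhere(m)]);c=P.mean(0);u=np.linalg.svd(P-c)[2][0];s=(P-c)@u;print(c,np.degrees(np.arctan2(u[1],u[0])),s.min(),s.max())
        else:
            P=np.array([at("top",q,.06)[:2] for q in np.argwhere(m)]);b=cv2.minAreaRect(P.astype(np.float32));print(b)
print(go(np.array([*k[:2],.20]),down(np.degrees(np.arctan2(*(t-k)[1::-1]))+180)))
E
```

```text
case [0.6184782  0.13167516 0.034     ] edge [0.59193415 0.15015742 0.042     ] hinge [0.6581724  0.13453967 0.042     ]
slot scene [0.57388397 0.1499095  0.037     ] hinge scene [0.65167152 0.12289451 0.042     ]
knife [ 0.42921835 -0.18189865  0.        ] [ 0.52684578 -0.11084024  0.007     ] 0.12095211557184472 36.04911262613058
tin [ 0.64630404 -0.12166309  0.        ] jar [0.67709882 0.29848755 0.        ]
vial_case 0.97 [213.8, 148.8, 68.4, 45.4] ((248.35919189453125, 171.62559509277344), (61.35999298095703, 28.35999870300293), 16.26020622253418)
((0.615896463394165, 0.13176175951957703), (0.18537752330303192, 0.08584225177764893), 74.44014739990234)
palette_knife 0.65 [326.8, 198.1, 29.8, 48.0] ((342.70220947265625, 222.87759399414062), (56.080284118652344, 5.290592670440674), 58.81502914428711)
[ 0.46389645 -0.15797869] -148.1490500410205 -0.08927706825201466 0.08596392892990483
palette_knife 0.64 [455.8, 216.9, 9.9, 53.9] ((458.0517272949219, 242.95730590820312), (6.2574005126953125, 56.411415100097656), 5.440331935882568)
[ 0.40262001 -0.51857026] 173.5507373435524 -0.09262230169459101 0.08346615996623298
(array([10.26, -6.66,  1.04]), array([-0.  , -0.  , 33.93]))
```

Run:
```python
from h import *
print(go(np.array([.442,-.171,.18]),down(32)))
```

```text
(array([10.8 , -6.81,  1.71]), array([ 0.  , -0.  , -1.26]))
```

Emit:
jog_arm(offset=[[0.9,-0.57,0.14],[0.9,-0.57,0.14],[0.9,-0.57,0.14],[0.9,-0.57,0.14],[0.9,-0.57,0.14],[0.9,-0.57,0.14]], angular=[[0,0,0],[0,0,0],[0,0,0],[0,0,0],[0,0,0],[0,0,0]], jaw=[1,1,1,1,1,1])

```text
time: 1.75
tool_pos: [0.3406, -0.3314, 0.206]
ee_rot: [0.975, 0.222, 0.0, 0.0]
wrist_force: [0.3, -0.1, 0.5]
width: 0.0856
finger_force: 0.0
```

Emit:
jog_arm(offset=[[0.9,-0.57,0.14],[0.9,-0.57,0.14],[0.9,-0.57,0.14],[0.9,-0.57,0.14],[0.9,-0.57,0.14],[0.9,-0.54,0.17],[0,0,0],[0,0,0]], angular=[[0,0,0],[0,0,0],[0,0,0],[0,0,0],[0,0,0],[0,0,-0.6],[0,0,-0.66],[0,0,0]], jaw=[1,1,1,1,0.5,0.5,0.5,0.5])

```text
time: 2.42
tool_pos: [0.4424, -0.1697, 0.1798]
ee_rot: [0.96, 0.278, -0.0, -0.0]
wrist_force: [-0.2, 0.0, 0.1]
width: 0.0425
finger_force: 0.0
```

Run:
```python
from h import *
o,im=shot("wrist","w1")
print([ (l,[(round(d["confidence"],2),np.round(d["centre"]),at("wrist",d["centre"],z,o).round(4)) for d in pinpoint("wrist",l)[:2]]) for l,z in(("palette_knife",0),("knife_tip",.007))])
for r in regions_of("wrist","palette_knife")[:2]:
    m=r["mask"];P=np.array([at("wrist",q,.009,o)[:2] for q in np.argwhere(m)[::7]]);c=P.mean(0);u=np.linalg.svd(P-c,full_matrices=False)[2][0];u*=np.sign(u[0]);s=(P-c)@u;a=np.degrees(np.arctan2(u[1],u[0]))
    b=cv2.minAreaRect(P.astype(np.float32));H=P[s<np.percentile(s,35)]
    print(round(r["confidence"],2),c,a,s.min(),s.max(),b,"tail end",c+u*s.min())
    # centreline: medians of lateral by station
    v=np.array([-u[1],u[0]]);
    for k in np.arange(s.min(),s.max(),.015):
        q=(s>=k)&(s<k+.015); 
        if q.sum()>3: l=(P[q]-c)@v;print(round(k-s.min(),3),(l.min()+l.max())/2*1e3,(l.max()-l.min())*1e3)
```

```text
[('palette_knife', [(0.81, array([191., 328.]), array([ 0.4295, -0.18  ,  0.    ]))]), ('knife_tip', [(0.82, array([287., 593.]), array([ 0.5028, -0.5253,  0.007 ])), (0.56, array([ 64., 329.]), array([ 0.5425, -0.1095,  0.007 ]))])]
0.91 [ 0.47056438 -0.1534052 ] 32.01693509083519 -0.09493019262223691 0.08530132015229443 ((0.46669822931289673, -0.15630272030830383), (0.18023322522640228, 0.017419686540961266), 32.03802490234375) tail end [ 0.39007389 -0.20373433]
0.0 -0.3751190365679363 17.30044032240128
0.015 0.23002529343994685 16.09556593356254
0.03 0.3488769272141047 15.870225409459898
0.045 -0.058216500137734 16.695564613523256
0.06 -0.413600448041734 17.418005252506227
0.075 0.6924717615642921 15.21075995786873
0.09 0.28197211178587106 9.66064045667511
0.105 -1.0764516778563227 14.606327346007731
0.12 0.5838470490340639 15.462900897294247
0.135 -0.30265330727344536 15.230278948864877
0.15 0.26063380992419427 16.133698571291273
0.165 -0.12384536580334642 14.927307067974995
0.91 [ 0.45429903 -0.51915906] -5.706717022736987 -0.04769241458554717 0.045369087711001864 ((0.45315641164779663, -0.5185587406158447), (0.016680918633937836, 0.09306764602661133), 84.7271957397461) tail end [ 0.40684298 -0.5144167 ]
0.0 0.18290579869543674 16.64928158047816
0.015 1.3505166677780944 14.487503474772948
0.03 -0.40194182728961686 9.807136379981568
0.045 0.04442245975580733 14.03204489976425
0.06 0.6315677616220987 13.913400399593948
0.075 -0.5794850937794211 14.055803567489027
0.09 0.9386803516103666 11.876428393864138
```

View pics/w1.png

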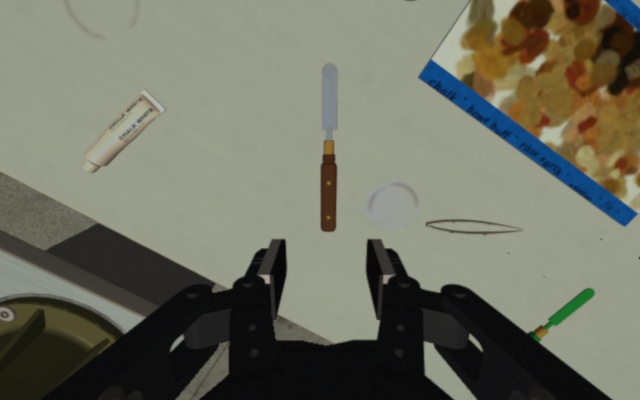

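The wrist view shows the brown knife along column 328, tip at row 64 and handle end at row 231. It is centred between the open fingers and the green one is far off to the right, so I descend.

Emit:
jog_arm(offset=[[0,0.04,1],[0,0,1],[0,0,1],[0,0,1],[0,0,1],[0,0,0.6],[0,0,0.27],[0,0,0]], angular=[[0,0,0],[0,0,0],[0,0,0],[0,0,0],[0,0,0],[0,0,0],[0,0,0],[0,0,0]], jaw=[0.5,0.5,0.5,0.5,0.5,0.5,0.5,0.5], squeeze=80)

```text
time: 3.28
tool_pos: [0.4417, -0.1722, 0.0027]
ee_rot: [0.961, 0.275, -0.001, -0.001]
wrist_force: [0.7, -0.5, -0.5]
width: 0.0429
finger_force: 0.0
```

Emit:
jog_arm(offset=[[0,0,0],[0,0,0],[0,0,0],[0,0,0],[0,0,0],[0,0,0]], angular=[[0,0,0],[0,0,0],[0,0,0],[0,0,0],[0,0,0],[0,0,0]], jaw=[0,0,0,0,0,0], squeeze=80)

```text
time: 3.78
tool_pos: [0.4433, -0.1725, 0.0056]
ee_rot: [0.961, 0.276, 0.001, 0.001]
wrist_force: [-2.7, -1.9, 5.8]
width: 0.0153
finger_force: 78.5
```

Emit:
jog_arm(offset=[[0,0,-0.5],[0,0,-0.8],[0,0,-1],[0,0,-1],[0,0,-1],[0,0,-1],[0,0,-0.8],[0.4,-0.5,-0.5]], angular=[[0,0,0],[0,0,0],[0,0,0],[0,0,0],[0,0,0],[0,0,0],[0,0,0],[0,0,0]], jaw=[0,0,0,0,0,0,0,0])

```text
time: 4.45
tool_pos: [0.4452, -0.1545, 0.2061]
ee_rot: [0.962, 0.275, 0.002, 0.002]
wrist_force: [0.7, 0.3, -0.5]
width: 0.0154
finger_force: 78.5
```

Emit:
jog_arm(offset=[[0.7,-0.95,-0.1],[0.7,-0.95,-0.1],[0.7,-0.95,-0.1],[0.7,-0.95,-0.1],[0.7,-0.95,-0.1],[0.7,-0.95,0],[0.7,-0.95,0],[0.7,-0.95,0]], angular=[[0,0,0],[0,0,0],[0,0,0],[0,0,0],[0,0,0],[0,0,0],[0,0,0],[0,0,0]], jaw=[0,0,0,0,0,0,0,0])

```text
time: 5.12
tool_pos: [0.4661, 0.1314, 0.2184]
ee_rot: [0.961, 0.276, 0.001, 0.0]
wrist_force: [1.1, -0.2, -0.6]
width: 0.0151
finger_force: 78.5
```

Emit:
jog_arm(offset=[[0.5,-0.6,0],[0.4,-0.5,0],[0,0,0],[0,0,0],[0,0,0],[0,0,0],[0,0,0],[0,0,0]], angular=[[0,0,0.9],[0,0,0.95],[0,0,0.95],[0,0,0.95],[0,0,0.95],[0,0,0.95],[0,0,0.95],[0,0,0.95]], jaw=[0,0,0,0,0,0,0,0])

```text
time: 5.78
tool_pos: [0.4732, 0.1716, 0.2182]
ee_rot: [0.999, -0.052, 0.001, -0.0]
wrist_force: [0.2, 0.2, -0.8]
width: 0.0149
finger_force: 78.5
```

Emit:
jog_arm(offset=[[0,0,0],[0,0,0],[0,0,0],[0,0,0],[0,0,0],[0,0,0]], angular=[[0,0,0.95],[0,0,0.95],[0,1,0],[0,1,0],[0,1,0],[0,0,0]], jaw=[0,0,0,0,0,0])

```text
time: 6.28
tool_pos: [0.4721, 0.1719, 0.2179]
ee_rot: [0.982, -0.131, 0.132, 0.017]
wrist_force: [-0.3, 0.4, -0.5]
width: 0.0152
finger_force: 78.5
```

Run:
```python
from h import *
o,im=shot("wrist","w2");R=Ro.from_quat(o["ee_rot"]).as_matrix();p=np.array(o["tool_pos"]);print("toolx",R[:,0])
for l,z in(("vial_case",0),("pry_slot",.037),("lid_edge",.042),("case_hinge",.042),("knife_tip",0),("tall_vial",.008),("short_vial_a",.008)):
    print(l,[(round(d["confidence"],2),np.round(d["centre"],1),at("wrist",d["centre"],z,o).round(4)) for d in pinpoint("wrist",l)[:3]])
print("tip predicted px",px("wrist",p+R@[.1195,0,-.0014],o))
for l in("vial_case","case_lid"):
  for r in regions_of("wrist",l)[:1]:
    m=r["mask"];q=cv2.minAreaRect(np.argwhere(m)[:,::-1].astype(np.float32));print(l,r["bbox"])
    P=np.array([at("wrist",x,.068,o)[:2] for x in np.argwhere(m)[::5]]).astype(np.float32);print(cv2.minAreaRect(P),cv2.boxPoints(cv2.minAreaRect(P)).round(4).tolist())
```

```text
toolx [ 0.93090439 -0.25271838  0.26372415]
vial_case []
pry_slot []
lid_edge []
case_hinge []
knife_tip [(0.7, array([  0., 327.]), array([0.7324, 0.1015, 0.    ]))]
tall_vial []
short_vial_a []
tip predicted px [ -3.73327746 328.34342606]
vial_case [240.6, 34.5, 168.2, 93.2]
((0.6112827062606812, 0.13733413815498352), (0.1754334568977356, 0.09321784228086472), 74.8388671875) [[0.54339998960495, 0.0649000033736229], [0.6333000063896179, 0.04050000011920929], [0.6791999936103821, 0.20980000495910645], [0.5892000198364258, 0.23420000076293945]]
case_lid [238.4, 36.2, 170.3, 86.5]
((0.6155083179473877, 0.13714385032653809), (0.17504502832889557, 0.08620559424161911), 74.15300750732422) [[0.5501000285148621, 0.06469999998807907], [0.6330999732017517, 0.041200000792741776], [0.680899977684021, 0.20960000157356262], [0.5978999733924866, 0.23309999704360962]]
```

View pics/w2.png

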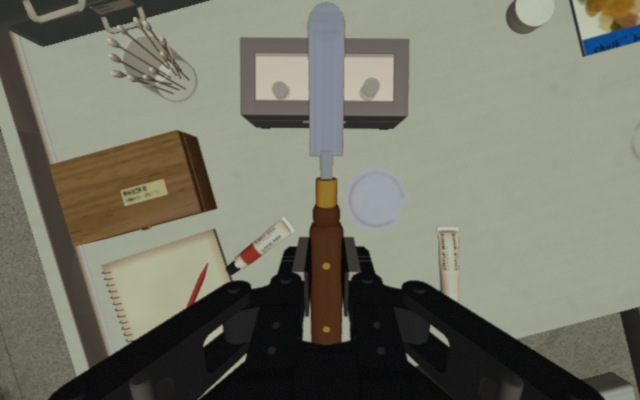

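The wrist view shows the lid's top face at rows 38–118, columns 240–409. The blade runs over it along column 327 with the tip at row 4. The short knife-to-case offset is good, so I level out in front of the slot.

Run:
```python
from h import *
o=get_obs()
for n,rc in(("BL",[117,240]),("BR",[117,409]),("TL",[38,241]),("TR",[39,409])): print(n,at("wrist",rc,.068,o).round(4))
print("disc",at("wrist",[198,376],0,o),"tube",at("wrist",[240,265],0,o))
d=np.array([np.cos(np.radians(-15.5)),np.sin(np.radians(-15.5)),0]);s=np.array([.578,.147,.0356])
print(go(s-.142*d,down(-15.5)))
```

```text
BL [0.6002 0.2303 0.068 ]
BR [0.5542 0.0614 0.068 ]
TL [0.677  0.2074 0.068 ]
TR [0.6308 0.0415 0.068 ]
disc [0.47592953 0.10538557 0.        ] tube [0.46104026 0.25727678 0.        ]
(array([-2.67, -0.15,  5.54]), array([-0.  , -2.99,  0.05]))
```

Emit:
jog_arm(offset=[[-0.6,0,0],[-0.6,0,0],[0,-0.14,0],[0,0,0.6],[0,0,1],[0,0,1],[0,0,1],[0,0,1]], angular=[[0,-1,0],[0,-1,0],[0,-0.99,0.05],[0,0,0],[0,0,0],[0,0,0],[0,0,0],[0,0,0]], jaw=[0,0,0,0,0,0,0,0])

```text
time: 7.45
tool_pos: [0.4406, 0.1848, 0.0698]
ee_rot: [0.991, -0.135, 0.0, -0.0]
wrist_force: [0.3, -0.3, -0.1]
width: 0.0152
finger_force: 78.5
```

Emit:
jog_arm(offset=[[0,0,0.7],[0,0,0.4],[0,0,0.1],[0,0,0]], angular=[[0,0,0],[0,0,0],[0,0,0],[0,0,0]], jaw=[0,0,0,0])

```text
time: 7.78
tool_pos: [0.4404, 0.1848, 0.0346]
ee_rot: [0.991, -0.135, -0.0, 0.0]
wrist_force: [0.6, -0.5, -0.5]
width: 0.0154
finger_force: 78.5
```

Run:
```python
from h import *
o,im=shot("wrist","w3");R=Ro.from_quat(o["ee_rot"]).as_matrix();p=np.array(o["tool_pos"]);print(p,R[:,0],o["wrist_force"])
print("tip pred",px("wrist",p+R@[.117,0,-.0014],o))
_,im2=shot("scene","s3");T=p+R@[.117,0,-.0014]
print("tip pred scene",px("scene",T),"slot pred",px("scene",[.5772,.1459,.037]))
for l in("knife_tip","pry_slot","lid_edge","vial_case"):
    print(l,[(round(d["confidence"],2),np.round(d["centre"],1)) for d in pinpoint("scene",l)[:3]])
for l in("knife_tip","pry_slot"): print("w",l,[(round(d["confidence"],2),np.round(d["centre"],1)) for d in pinpoint("wrist",l)[:3]])
a=cv2.resize(im2[150:270,180:330],None,fx=4,fy=4,interpolation=cv2.INTER_CUBIC);cv2.imwrite("pics/s3c.png",a[:,:,::-1])
```

```text
[0.4404149  0.18478233 0.03456522] [ 9.63669905e-01 -2.67095598e-01 -5.05563236e-04] [ 0.57629102 -0.46569116 -0.53975183]
tip pred [  3.63669919 328.26309423]
tip pred scene [225.60698105 247.96804715] slot pred [219.845081   247.40077911]
knife_tip [(0.6, array([179.9, 428.7]))]
pry_slot []
lid_edge []
vial_case []
w knife_tip [(0.97, array([  5.4, 327.4]))]
w pry_slot []
```

View pics/s3c.png

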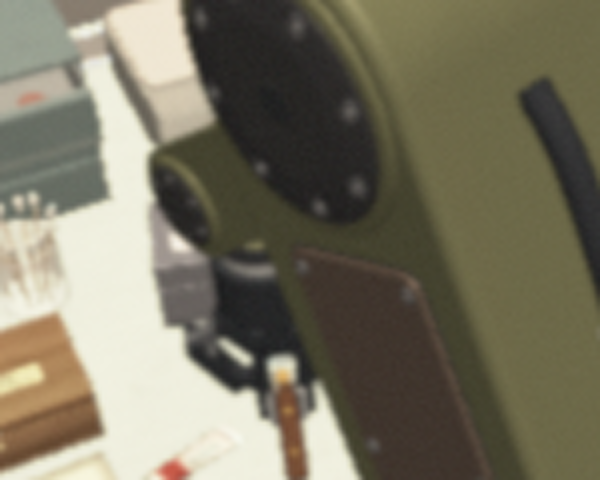

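The scene camera is blocked by the arm. The wrist net puts the tip at (5, 327), matching the prediction, so I insert with force watching.

Emit:
jog_arm(offset=[[0.3,0,0],[0.3,0,0],[0.2,0,0],[0.1,0,0],[0.1,0,0],[0,0,0]], angular=[[0,0,0],[0,0,0],[0,0,0],[0,0,0],[0,0,0],[0,0,0]], jaw=[0,0,0,0,0,0])

```text
time: 8.68
tool_pos: [0.47, 0.1767, 0.035]
ee_rot: [0.991, -0.135, 0.0, -0.0]
wrist_force: [-0.4, -0.7, 0.0]
width: 0.0153
finger_force: 78.5
```

Emit:
jog_arm(offset=[[0.15,0,0],[0.15,0,0],[0.1,0,0],[0,0,0],[0,0,0]], angular=[[0,0,0],[0,0,0],[0,0,0],[0,0,0],[0,0,0]], jaw=[0,0,0,0,0])

```text
time: 9.1
tool_pos: [0.4812, 0.1736, 0.0351]
ee_rot: [0.991, -0.135, 0.0, -0.0]
wrist_force: [0.4, 0.2, -0.9]
width: 0.015
finger_force: 78.5
```

Run:
```python
from h import *
o=get_obs();print(np.round(o["joint_positions"],4),np.round(o["tool_pos"],4),np.hypot(*o["tool_pos"][:2]),o["time"])
```

```text
[ 2.7480e-01  4.7340e-01  1.7952e+00 -3.0000e-04  8.7220e-01  2.1163e+00] [0.4812 0.1736 0.0351] 0.5115235616235669 9.1
```

Blade is inserted about 16 mm with no contact force. Now I lift along the lid edge's arc with the blade level.

Emit:
jog_arm(offset=[[0,0,-0.2],[0.02,0,-0.2],[0.03,0,-0.23],[0.06,0,-0.21],[0.07,0,-0.22],[0.1,0,-0.21],[0.1,0,-0.22],[0,0,0]], angular=[[0,0,0],[0,0,0],[0,0,0],[0,0,0],[0,0,0],[0,0,0],[0,0,0],[0,0,0]], jaw=[0,0,0,0,0,0,0,0])

```text
time: 9.77
tool_pos: [0.4933, 0.1706, 0.0814]
ee_rot: [0.991, -0.135, 0.002, -0.0]
wrist_force: [0.6, 0.2, -0.7]
width: 0.0153
finger_force: 78.4
```

Run:
```python
from h import *
o,im=shot("wrist","w4");R=Ro.from_quat(o["ee_rot"]).as_matrix();p=np.array(o["tool_pos"]);print(p,o["wrist_force"],o["ft_torque"])
for l in("knife_tip","lid_edge","case_hinge","tall_vial","short_vial_a"): print("w",l,[(round(d["confidence"],2),np.round(d["centre"],1)) for d in pinpoint("wrist",l)[:3]])
shot("top","t4")
for l in("lid_edge","case_hinge","knife_tip"): print("t",l,[(round(d["confidence"],2),np.round(d["centre"],1)) for d in pinpoint("top",l)[:3]])
d=np.array([np.cos(np.radians(-15.3)),np.sin(np.radians(-15.3)),0])
for th in(0,20,30):
    t=np.radians(th);X=np.array([.5772,.1459,.042])+d*.08*(1-np.cos(t))+[0,0,.08*np.sin(t)]
    print(th,px("wrist",X,o),px("top",X))
```

```text
[0.49325054 0.17059813 0.08140549] [ 0.57082153  0.23920979 -0.688894  ] [-0.02303017 -0.00315853 -0.02843354]
w knife_tip []
w lid_edge [(0.93, array([ 44.9, 328.9]))]
w case_hinge []
w tall_vial []
w short_vial_a []
t lid_edge [(0.87, array([175.6, 242.9]))]
t case_hinge []
t knife_tip [(0.64, array([213.9, 459.2])), (0.59, array([173.6, 243.4])), (0.36, array([159.4, 250.2]))]
0 [ 85.68040528 330.03386022] [184.91045384 244.57772896]
20 [ 71.30030996 330.6826243 ] [182.46610183 243.2960464 ]
30 [ 53.52954561 331.09779561] [180.11526617 243.03949813]
```

View pics/w4.png

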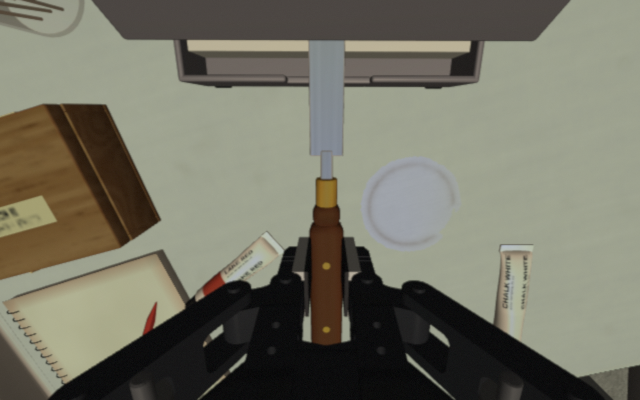

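The picture shows the lid raised about 30° (edge at row 45) with the blade under it at column 327, above the open slot. I continue along the arc, then push the lid over.

Emit:
jog_arm(offset=[[0.13,0,-0.19],[0.14,0,-0.19],[0.16,0,-0.16],[0.17,0,-0.16],[0.18,0,-0.14],[0.19,0,-0.13],[0.2,0,0],[0.2,0,0]], angular=[[0,0,0],[0,0,0],[0,0,0],[0,0,0],[0,0,0],[0,0,0],[0,0,0],[0,0,0]], jaw=[0,0,0,0,0,0,0,0])

```text
time: 10.93
tool_pos: [0.5324, 0.1595, 0.1092]
ee_rot: [0.991, -0.135, 0.001, -0.0]
wrist_force: [0.2, -0.1, -0.4]
width: 0.0151
finger_force: 78.5
```

Emit:
jog_arm(offset=[[0.2,0,0.02],[0.2,0,0.03],[0.2,0,0.03],[0.2,0,0.03],[0.2,0,0.03],[0,0,0]], angular=[[0,0,0],[0,0,0],[0,0,0],[0,0,0],[0,0,0],[0,0,0]], jaw=[0,0,0,0,0,0])

```text
time: 11.43
tool_pos: [0.5613, 0.1513, 0.1044]
ee_rot: [0.991, -0.135, 0.0, 0.0]
wrist_force: [-0.2, 0.3, -0.6]
width: 0.0151
finger_force: 78.5
```

Run:
```python
from h import *
o,im=shot("wrist","w5");p=np.array(o["tool_pos"]);R=Ro.from_quat(o["ee_rot"]).as_matrix();print(p,o["wrist_force"],o["joint_positions"])
T=p+R@[.1165,0,-.0014];d=np.array([np.cos(np.radians(-15.3)),np.sin(np.radians(-15.3)),0]);print("tip u,z",(T-[.5772,.1459,0])@d,T[2])
for n in("wrist","top"):
    if n=="top": shot(n,"t5")
    for l in("lid_edge","knife_tip","tall_vial","short_vial_a"): print(n,l,[(round(c["confidence"],2),np.round(c["centre"],1)) for c in pinpoint(n,l)[:3]])
for th in(60,75,90,105):
    t=np.radians(th);X=np.array([.5772,.1459,.042])+d*.08*(1-np.cos(t))+[0,0,.08*np.sin(t)]
    print(th,px("wrist",X,o),px("top",X))
```

```text
[0.56133749 0.15128843 0.1044277 ] [-0.19830585  0.276945   -0.59075885] [ 2.00391157e-01  4.98941372e-01  1.55591726e+00 -3.45197451e-04
  1.08596934e+00  2.04200660e+00]
tip u,z 0.09977588539521907 0.10592323402450479
wrist lid_edge [(0.74, array([129.9, 267.3])), (0.6, array([ 55.5, 327.3]))]
wrist knife_tip []
wrist tall_vial [(0.81, array([133.4, 389.9]))]
wrist short_vial_a [(0.81, array([132., 267.]))]
top lid_edge [(0.6, array([154.1, 248.1]))]
top knife_tip [(0.61, array([151.7, 250.5]))]
top tall_vial [(0.49, array([176.9, 263.3]))]
top short_vial_a [(0.48, array([151.1, 198.7])), (0.36, array([174.6, 249.1]))]
60 [149.95479615 329.64015205] [169.3125831  243.97504859]
75 [106.26205858 329.91262512] [162.52149357 245.36551752]
90 [ 50.15554643 330.0778333 ] [155.4947117  247.25319001]
105 [ -9.61970259 330.07621848] [148.80734637 249.48527374]
```

Emit:
jog_arm(offset=[[0.2,0,0.03],[0.2,0,0.03],[0.2,0,0.03],[0.12,0,0],[0,0,0],[0,0,0]], angular=[[0,0,0],[0,0,0],[0,0,0],[0,0,0],[0,0,0],[0,0,0]], jaw=[0,0,0,0,0,0])

```text
time: 12.43
tool_pos: [0.5816, 0.1457, 0.102]
ee_rot: [0.991, -0.135, 0.0, -0.0]
wrist_force: [0.2, 0.8, -1.0]
width: 0.0151
finger_force: 78.5
```

Run:
```python
from h import *
o,im=shot("wrist","w6");p=np.array(o["tool_pos"]);R=Ro.from_quat(o["ee_rot"]).as_matrix();print(p,o["wrist_force"])
T=p+R@[.1165,0,-.0014];d=np.array([np.cos(np.radians(-15.3)),np.sin(np.radians(-15.3)),0]);print("tip u,z",(T-[.5772,.1459,0])@d,T[2])
for l,z in(("lid_edge",.12),("tall_vial",.008),("short_vial_a",.008)): print(l,[(round(c["confidence"],2),np.round(c["centre"],1),at("wrist",c["centre"],z,o).round(4)) for c in pinpoint("wrist",l)[:3]])
for c in regions_of("wrist","tall_vial")[:2]: print(c["confidence"],c["bbox"])
for v in(-.05,0,.05):
    X=np.array([.5772,.1459,0])+d*.036+np.array([-d[1],d[0],0])*v; print(v,X,px("wrist",X+[0,0,.008],o),px("wrist",X+[0,0,.061],o))
```

```text
[0.58157335 0.1457406  0.10199358] [ 0.19147185  0.76183415 -0.9632555 ]
tip u,z 0.12075834914518246 0.10349977893152751
lid_edge [(0.66, array([ 42.5, 332.9]), array([0.6768, 0.1175, 0.12  ])), (0.58, array([157. , 268.1]), array([0.6417, 0.1556, 0.12  ]))]
tall_vial [(0.75, array([159.3, 385.5]), array([0.6023, 0.0907, 0.008 ]))]
short_vial_a [(0.85, array([157.2, 268. ]), array([0.6294, 0.1824, 0.008 ])), (0.77, array([160.2, 323.6]), array([0.615 , 0.1395, 0.008 ]))]
0.75 [102.5, 3.8, 455.3, 212.6]
0.63 [381.9, 151.7, 36.7, 41.3]
-0.05 [0.59873041 0.0881727  0.        ] [162.66818178 389.40384491] [177.95889864 406.419134  ]
0 [0.61192407 0.13640057 0.        ] [162.8090488  328.20906615] [178.13110728 328.74591533]
0.05 [0.62511772 0.18462844 0.        ] [162.94982042 267.05573349] [178.30316792 251.13945675]
```

View pics/w6.png

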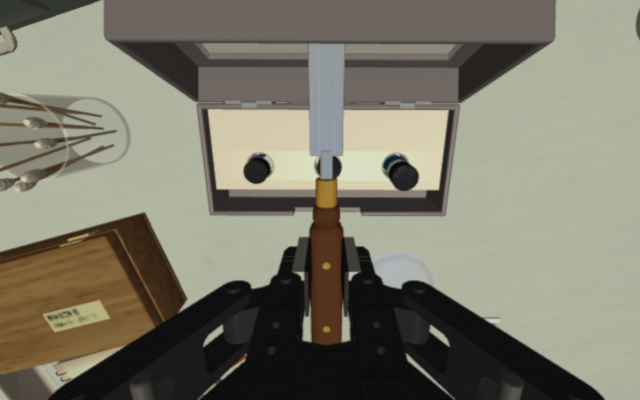

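The picture shows the lid standing past upright, with its edge at row 42 (about 107°). The wells hold two short vials at columns 258 and 327, and the tall vial on the right with its cap at (177, 404). Next I withdraw the knife and take it back to its clear spot.

Emit:
jog_arm(offset=[[-0.6,0,0],[-0.9,0,0],[-0.9,0,0],[-0.9,0,-0.3],[-0.8,0,-0.6],[0,0,-0.6],[0,0,0],[0,0,0]], angular=[[0,0,0],[0,0,0],[0,0,0],[0,0,0],[0,0,0],[0,0,-1],[0,0,-1],[0,0,-1]], jaw=[0,0,0,0,0,0,0,0])

```text
time: 13.35
tool_pos: [0.463, 0.1792, 0.1485]
ee_rot: [1.0, -0.002, 0.002, -0.0]
wrist_force: [-0.6, 0.4, -1.6]
width: 0.015
finger_force: 78.5
```

Emit:
jog_arm(offset=[[0,0,0],[0,0,0],[0,0,0],[0,0,0],[0,0,0],[0,0,0],[0,0,0]], angular=[[0,0,-1],[0,0,-1],[0,0,-1],[0,0,-1],[0,0,-1],[0,0,-1],[0,0,-0.5]], jaw=[0,0,0,0,0,0,0])

```text
time: 13.93
tool_pos: [0.4627, 0.1788, 0.1472]
ee_rot: [0.961, 0.278, 0.001, 0.0]
wrist_force: [-0.2, 0.9, 0.1]
width: 0.0152
finger_force: 78.5
```

Emit:
jog_arm(offset=[[-0.7,0.95,0],[-0.7,0.95,0],[-0.7,0.95,0],[-0.7,0.95,0],[-0.7,0.95,0],[-0.7,0.95,0],[-0.7,0.95,0],[-0.7,0.95,0]], angular=[[0,0,0],[0,0,0],[0,0,0],[0,0,0],[0,0,0],[0,0,0],[0,0,0],[0,0,0]], jaw=[0,0,0,0,0,0,0,0])

```text
time: 14.6
tool_pos: [0.4408, -0.1053, 0.1474]
ee_rot: [0.961, 0.276, 0.001, 0.0]
wrist_force: [0.6, -0.0, 0.4]
width: 0.0154
finger_force: 78.6
```

Run:
```python
from h import *
shot("top","t7");o=get_obs();print(go([.4433,-.1725,.007],down(32.1)),o["tool_pos"],o["joint_positions"])
for l in("lid_edge","tall_vial"): print(l,[(round(c["confidence"],2),np.round(c["centre"],1)) for c in pinpoint("top",l)[:3]])
```

```text
(array([-1.03,  1.81,  4.68]), array([ 0.03, -0.01, -0.04])) [ 0.44052027 -0.10983004  0.14740216] [-3.24491169e-01  1.80504512e-01  1.87926499e+00 -1.15256083e-03
  1.07960019e+00  6.90370291e-01]
lid_edge [(0.96, array([141.2, 249.4]))]
tall_vial [(0.47, array([176.6, 264.5]))]
```

Emit:
jog_arm(offset=[[-0.5,0.9,0],[-0.53,0.91,0.3],[0,0,1],[0,0,1],[0,0,1],[0,0,0.8],[0,0,0.35],[0,0,0.15]], angular=[[0,0,0],[0,0,0],[0,0,0],[0,0,0],[0,0,0],[0,0,0],[0,0,0],[0,0,0]], jaw=[0,0,0,0,0,0,0,0])

```text
time: 15.42
tool_pos: [0.4435, -0.165, 0.0078]
ee_rot: [0.961, 0.276, -0.0, -0.001]
wrist_force: [-0.6, -0.2, -0.4]
width: 0.0153
finger_force: 78.7
```

Emit:
jog_arm(offset=[[0,0,0.05],[0,0,0],[0,0,0]], angular=[[0,0,0],[0,0,0],[0,0,0]], jaw=[0,0,0])

```text
time: 15.67
tool_pos: [0.4447, -0.1662, 0.0088]
ee_rot: [0.961, 0.276, 0.001, 0.001]
wrist_force: [0.4, 0.1, -1.0]
width: 0.0154
finger_force: 78.7
```

Emit:
jog_arm(offset=[[0,0,0.05],[0,0,0.05],[0,0,0],[0,0,0]], angular=[[0,0,0],[0,0,0],[0,0,0],[0,0,0]], jaw=[0,0,0,0])

```text
time: 16.0
tool_pos: [0.4445, -0.1663, 0.0056]
ee_rot: [0.961, 0.276, 0.001, 0.001]
wrist_force: [-3.0, 2.0, 10.7]
width: 0.0154
finger_force: 80.0
```

Emit:
jog_arm(offset=[[0,0,0],[0,0,0],[0,0,0],[0,0,0],[0,0,-0.3],[0,0,-0.8],[0,0,-1],[0,0,-1]], angular=[[0,0,0],[0,0,0],[0,0,0],[0,0,0],[0,0,0],[0,0,0],[0,0,0],[0,0,0]], jaw=[0.45,0.45,0.45,0.45,0.45,0.45,0.45,0.45])

```text
time: 16.67
tool_pos: [0.4434, -0.1659, 0.099]
ee_rot: [0.961, 0.276, 0.0, -0.0]
wrist_force: [0.3, -0.2, 0.7]
width: 0.0389
finger_force: 0.0
```

Emit:
jog_arm(offset=[[0,0,-1],[0,0,-1],[0,0,-0.5],[0,0,0]], angular=[[0,0,0],[0,0,0],[0,0,0],[0,0,0]], jaw=[0.45,0.45,0.45,0.45])

```text
time: 17.0
tool_pos: [0.4449, -0.1666, 0.1766]
ee_rot: [0.961, 0.276, 0.003, 0.002]
wrist_force: [-0.1, -0.7, -0.8]
width: 0.0383
finger_force: 0.0
```

Run:
```python
from h import *
o,im=shot("wrist","w8");print(o["tool_pos"],o["width"])
for l,z in(("palette_knife",0),("knife_tip",.007)): print(l,[(round(c["confidence"],2),np.round(c["centre"],1),at("wrist",c["centre"],z,o).round(4)) for c in pinpoint("wrist",l)[:3]])
print(go([.5987,.0882,.17],down(32)))
```

```text
[ 0.44488472 -0.16657056  0.17660621] 0.03827073183160071
palette_knife [(0.78, array([197.5, 326.9]), array([ 0.4266, -0.1799,  0.    ]))]
knife_tip [(0.84, array([ 63.8, 324.5]), array([ 0.5434, -0.1037,  0.007 ])), (0.68, array([290. , 593.8]), array([ 0.5024, -0.525 ,  0.007 ]))]
(array([ 8.88, -4.44,  0.07]), array([-0., -0.,  0.]))
```

Emit:
jog_arm(offset=[[0.88,-0.44,0],[0.88,-0.44,0],[0.88,-0.44,0],[0.88,-0.44,0],[0.88,-0.44,0],[0.88,-0.44,0],[0.88,-0.44,0],[0.88,-0.44,0]], angular=[[0,0,0],[0,0,0],[0,0,0],[0,0,0],[0,0,0],[0,0,0],[0,0,0],[0,0,0]], jaw=[0.38,0.38,0.38,0.38,0.38,0.38,0.38,0.38])

```text
time: 17.82
tool_pos: [0.5668, 0.0369, 0.171]
ee_rot: [0.961, 0.276, -0.001, -0.0]
wrist_force: [0.4, -0.5, 0.1]
width: 0.0327
finger_force: 0.0
```

Emit:
jog_arm(offset=[[0.88,-0.44,0],[0.88,-0.44,0],[0,0,0],[0,0,0],[0,0,0],[0,0,0],[0,0,0],[0,0,0]], angular=[[0,0,-1],[0,0,-1],[0,0,-1],[0,0,-1],[0,0,-1],[0,0,-1],[0,0,-1],[0,0,-1]], jaw=[0.38,0.38,0.38,0.38,0.38,0.38,0.38,0.38])

```text
time: 18.48
tool_pos: [0.5948, 0.087, 0.1708]
ee_rot: [0.808, 0.59, -0.001, -0.0]
wrist_force: [1.0, 0.1, 0.5]
width: 0.0321
finger_force: 0.0
```

Emit:
jog_arm(offset=[[0,0,0.5],[0,0,0],[0,0,0]], angular=[[0,0,-0.54],[0,0,0],[0,0,0]], jaw=[0.38,0.38,0.38])

```text
time: 18.73
tool_pos: [0.5946, 0.087, 0.156]
ee_rot: [0.795, 0.606, -0.001, -0.001]
wrist_force: [-0.3, 0.0, -0.6]
width: 0.0326
finger_force: 0.0
```

Run:
```python
from h import *
o,im=shot("wrist","w9");print(o["tool_pos"],o["width"],o["joint_positions"])
for l,z in(("tall_vial",.008),("short_vial_a",.008),("lid_edge",.118)): print(l,[(round(c["confidence"],2),np.round(c["centre"],1),at("wrist",c["centre"],z,o).round(4)) for c in pinpoint("wrist",l)[:3]])
for c in regions_of("wrist","tall_vial")[:3]: print(c["confidence"],c["bbox"])
print("cap pred",px("wrist",[.5987,.0882,.061],o))
print(go([.5987,.0882,.045],down(74.7)))
```

```text
[0.59462627 0.08697097 0.15596555] 0.032591837156673124 [ 8.43315899e-02  4.81238193e-01  1.45088112e+00 -1.06756421e-04
  1.21216912e+00  3.52971556e-01]
tall_vial [(0.69, array([183.4, 329.5]), array([0.5982, 0.0869, 0.008 ]))]
short_vial_a [(0.78, array([ 71.3, 334.4]), array([0.6303, 0.1882, 0.008 ])), (0.75, array([136.5, 383.7]), array([0.6617, 0.1186, 0.008 ])), (0.65, array([134.6, 333.2]), array([0.6146, 0.1334, 0.008 ]))]
lid_edge [(0.71, array([150.9, 444.7]), array([0.6785, 0.1163, 0.118 ])), (0.27, array([133.4, 335.8]), array([0.6166, 0.1442, 0.118 ]))]
0.6 [321.4, 177.5, 18.4, 29.1]
cap pred [197.66720982 330.17727812]
(array([0.06, 0.09, 3.77]), array([ 0.01, -0.  , -0.01]))
```

View pics/w9.png

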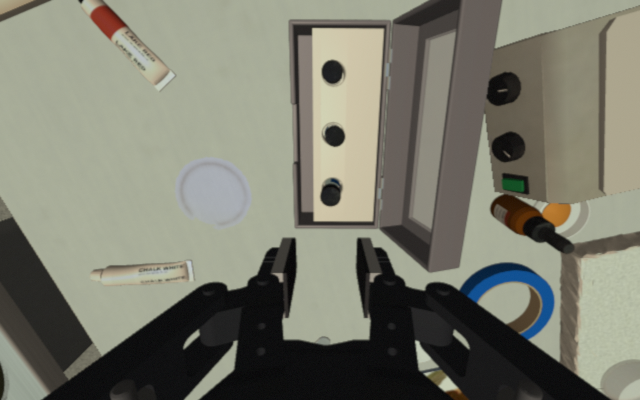

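The wrist view shows the tall vial's cap at (196, 331) as predicted, the short vials above it in column 333, and the lid wide open at the right. I descend and grip the cap.

Emit:
jog_arm(offset=[[0.06,0.09,0.8],[0,0,1],[0,0,0.9],[0,0,0.6],[0,0,0.3],[0,0,0.15],[0,0,0],[0,0,0]], angular=[[0,0,0],[0,0,0],[0,0,0],[0,0,0],[0,0,0],[0,0,0],[0,0,0],[0,0,0]], jaw=[0.38,0.38,0.38,0.38,0.38,0.38,0.38,0.38])

```text
time: 19.65
tool_pos: [0.5992, 0.0881, 0.0464]
ee_rot: [0.795, 0.607, 0.001, 0.001]
wrist_force: [0.4, -0.7, 0.2]
width: 0.0322
finger_force: 0.0
```

Emit:
jog_arm(offset=[[0,0,0],[0,0,0],[0,0,0],[0,0,0],[0,0,0],[0,0,0]], angular=[[0,0,0],[0,0,0],[0,0,0],[0,0,0],[0,0,0],[0,0,0]], jaw=[0.1,0.1,0.1,0.1,0.1,0.1], squeeze=30)

```text
time: 20.15
tool_pos: [0.5993, 0.0882, 0.0466]
ee_rot: [0.795, 0.607, 0.001, 0.001]
wrist_force: [0.6, -0.7, 6.6]
width: 0.0164
finger_force: 29.4
```

Emit:
jog_arm(offset=[[0,0,-0.1],[0,0,-0.3],[0,0,-0.5],[0,0,-0.6],[0,0,-0.8],[0,0,-0.9],[0,0,-0.9],[0,0,-0.9]], angular=[[0,0,0],[0,0,0],[0,0,0],[0,0,0],[0,0,0],[0,0,0],[0,0,0],[0,0,0]], jaw=[0,0,0,0,0,0,0,0])

```text
time: 20.82
tool_pos: [0.5981, 0.0881, 0.1973]
ee_rot: [0.795, 0.607, 0.0, 0.0]
wrist_force: [0.4, -0.5, -0.3]
width: 0.0163
finger_force: 29.5
```

Emit:
jog_arm(offset=[[0,0,-1],[0,0,-1],[0,0,-1],[0,0,-1],[0,0,-0.6],[0,0,-0.3],[0,0,0]], angular=[[0,0,0],[0,0,0],[0,0,0],[0,0,0],[0,0.5,0],[0,1,0],[0,1,0]], jaw=[0,0,0,0,0,0,0])

```text
time: 21.4
tool_pos: [0.5984, 0.0883, 0.346]
ee_rot: [0.789, 0.604, 0.09, -0.065]
wrist_force: [0.2, 0.3, -0.2]
width: 0.0162
finger_force: 29.5
```

Run:
```python
from h import *
o,im=shot("wrist","w10");print(o["tool_pos"],o["width"],o["finger_force"],o["joint_positions"])
R=Ro.from_quat(o["ee_rot"]).as_matrix();p=np.array(o["tool_pos"]);print(R[:,2])
for l in("tall_vial","short_vial_a","lid_edge"): print(l,[(round(c["confidence"],2),np.round(c["centre"],1)) for c in pinpoint("wrist",l)[:4]])
print("vial bottom pred",px("wrist",p+R@[0,0,.0384],o))
```

```text
[0.59838479 0.08834738 0.34601041] 0.01619564384446856 29.532264316321175 [-4.28948971e-04  3.24004068e-01  1.24168507e+00  2.14441745e-01
  1.51204469e+00  2.58689340e-01]
[ 0.06378978  0.21240749 -0.97509688]
tall_vial [(0.66, array([224.1, 325.8]))]
short_vial_a [(0.52, array([169.8, 328.6])), (0.4, array([137.2, 329.1]))]
lid_edge [(0.75, array([172.5, 376.3]))]
vial bottom pred [226.33548866 325.64567095]
```

Emit:
jog_arm(offset=[[0,0,0],[0,0,0],[0,0,0],[0,0,0],[0,0,0],[0,0,0],[0,0,0],[0,0,0]], angular=[[0,0.8,0],[0,0.8,0],[0,0.8,0],[0,0.8,0],[0,0.8,0],[0,0.8,0],[0,0.8,0],[0,0.8,0]], jaw=[0,0,0,0,0,0,0,0])

```text
time: 22.27
tool_pos: [0.598, 0.0883, 0.342]
ee_rot: [0.735, 0.562, 0.301, -0.23]
wrist_force: [0.2, 0.7, -0.9]
width: 0.0162
finger_force: 29.5
```

Emit:
jog_arm(offset=[[0,0,0],[0,0,0],[0,0,0],[0,0,0],[0,0,0],[0,0,0],[0,0,0],[0,0,0]], angular=[[0,0.8,0],[0,0.8,0],[0,0.8,0],[0,0.8,0],[0,0.8,0],[0,0.8,0],[0,0.8,0],[0,0.8,0]], jaw=[0,0,0,0,0,0,0,0])

```text
time: 22.93
tool_pos: [0.5979, 0.0885, 0.3418]
ee_rot: [0.623, 0.477, 0.492, -0.377]
wrist_force: [0.1, 0.7, -0.0]
width: 0.0162
finger_force: 29.5
```

Run:
```python
from h import *
o=get_obs();print(o["tool_pos"],o["width"],o["finger_force"],o["joint_positions"])
R=Ro.from_quat(o["ee_rot"]).as_matrix();print(R[:,2]);Z=np.array([-np.sin(np.radians(-15.3)),np.cos(np.radians(-15.3)),0])
print(np.degrees(np.arcsin(R[2,2])))
```

```text
[0.59787058 0.08852848 0.34183441] 0.016159722747832696 29.53830274612919 [-0.32409615  0.38379412  1.59731056  1.33265193  1.53207095 -0.41282352]
[ 0.25375366  0.93913265 -0.23160082]
-13.391336864832201
```

Emit:
jog_arm(offset=[[0,0,0],[0,0,0],[0,0,0],[0,0,0],[0,0,0],[0,0,0],[0,0,0],[0,0,0]], angular=[[0,0.7,0],[0,0.7,0],[0,0.7,0],[0,0.5,0],[0,0,0],[0,0,0],[0,0,0],[0,0,0]], jaw=[0,0,0,0,0,0,0,0])

```text
time: 23.6
tool_pos: [0.5982, 0.0881, 0.3426]
ee_rot: [0.564, 0.432, 0.559, -0.427]
wrist_force: [-0.2, 0.7, 0.6]
width: 0.0162
finger_force: 29.5
```

Emit:
jog_arm(offset=[[0,0,0],[0,0,0],[0,0,0],[0,0,0],[0,0,0],[0,0,0]], angular=[[0,0,0],[0,0,0],[0,0,0],[0,0,0],[0,0,0],[0,0,0]], jaw=[0,0,0,0,0,0])

```text
time: 24.1
tool_pos: [0.5982, 0.0877, 0.3421]
ee_rot: [0.564, 0.431, 0.56, -0.427]
wrist_force: [-0.3, 0.3, -0.2]
width: 0.0164
finger_force: 29.5
```

Run:
```python
from h import *
o,im=shot("wrist","w11");print(o["tool_pos"],o["width"],o["finger_force"],np.abs(o["dq"]).max())
R=Ro.from_quat(o["ee_rot"]).as_matrix();print(np.degrees(np.arcsin(R[2,2])))
_,a=shot("top","t11");_,b=shot("scene","s11")
for n in("top","scene","wrist"):
  for l in("lid_edge","tall_vial","short_vial_a","palette_knife"): print(n,l,[(round(c["confidence"],2),np.round(c["centre"],1)) for c in pinpoint(n,l)[:3]])
v=np.vstack([a[100:300,160:500],b[100:300,100:440]])
v=cv2.resize(v,None,fx=1.45,fy=1.45);w=im[::,:];w=cv2.resize(w[60:340,180:480],(300,280))
c=np.zeros((580,800,3),np.uint8);c[:,:493]=v;c[:280,495:795]=w;cv2.imwrite("pics/fin.png",c[:,:,::-1])
```

```text
[0.59819996 0.08767968 0.34214326] 0.016359055109195435 29.539853550503175 0.001471597223139601
-0.49111302423016534
top lid_edge [(0.85, array([143.4, 251. ]))]
top tall_vial []
top short_vial_a [(0.45, array([169.1, 236.2]))]
top palette_knife [(0.5, array([259.4, 455. ])), (0.3, array([185.5, 244.7]))]
scene lid_edge [(0.71, array([181.2, 239.9]))]
scene tall_vial [(0.75, array([225.4, 357.4])), (0.45, array([133.7, 238.6]))]
scene short_vial_a [(0.4, array([220.8, 232.7])), (0.38, array([218.7, 244.3]))]
scene palette_knife [(0.62, array([225.9, 357.6])), (0.54, array([205.4, 446.4]))]
wrist lid_edge []
wrist tall_vial [(0.88, array([226.1, 327. ]))]
wrist short_vial_a []
wrist palette_knife []
```

View pics/fin.png

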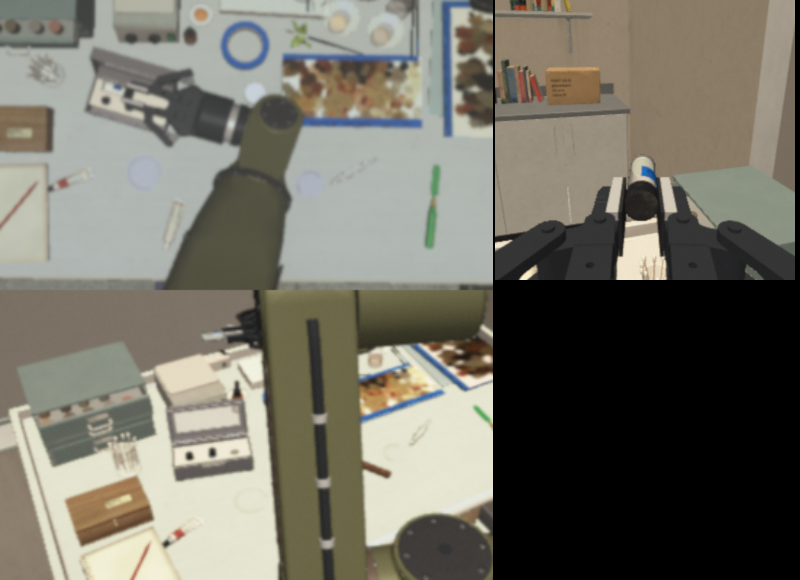

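The pictures show the lid open with both short vials in their wells (scene crop, lower left), the knife on the bench, and the vial held horizontally in the fingers. Everything is steady, so I hand in.

```bash
python3 -c "
from rig import sign_off
print(sign_off())"
```

```text
the job is handed in; nothing more can be done
None
```

The job is handed in: the lid was pried and swung open to about 107°, the knife is back on the bench, both short vials are in their wells, and the tall vial is held steady on its side about 34 cm above the bench, at about 24 s of the 64 s allowed.

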